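# Load the sample-tin feeder beside the coffee roaster

### The arm

A 7-joint arm with a two-finger parallel gripper is mounted at the origin on the work surface. World frame = base frame: x ahead of the robot, y to its left, z up, the work surface at z = 0. Lengths are in m, angles in rad, forces in N, time in s.
With the tool pointing down it reaches from about 0.35 to 0.9 m from the base axis. Payload 19.9 kg.
Tool frame: the origin (TCP) lies midway between the tips of the shut fingers; the grasp point (between the pads) lies 19 mm behind it; z points along the fingers, y is the line along which they close (so a half turn about z gives the same grasp; the last joint's range is limited). The gripper opens to 85 mm and grips with 20 to 120 N. Pads are 22 mm wide; open, the fingers measure 114 mm over their backs; the gripper's body (76 mm by 85 mm) begins 54 mm behind the grasp point. The pads swing forward as they close: fully open they stand 13 mm farther back than shut.
Start: joints at [-1.147, 0.417, -0.01, 1.614, 0.005, 1.111, -0.053], TCP at [0.28, 0.559, 0.231] pointing down, gripper open.
Joint ranges: [-2.81, 2.81], [-0.39, 2.02], [-1.27, 1.25], [0.06, 2.57], [-1.19, 4.33], [0.19, 2], [-2.82, 2.82]. Speed limits (rad/s): [1.89, 1.89, 2.39, 2.39, 3.01, 3.01, 3.01].

### API

Orientations are given as a unit quaternion [x, y, z, w].
In Python, from workcell import robot gives the robot as it stands.
- The arm moves only by the shell command python3 jog.py [FORCE], which reads ROWS from standard input. ROWS is a JSON list of rows, 1 to 5 of them, each of 7 numbers: the finger opening in m, then dx, dy, dz in m, then a rotation vector rx, ry, rz in rad; each row shifts and turns the commanded pose from where the row before left it, along the tool's axes as they then stand; what a row does not reach is not made up. A row lasts 1/10 s, in which the tool goes at most 0.05 m and 0.15 rad, less where a joint would pass 70% of its speed; a pose out of reach is approached as far as the arm can. The fingers move at their own pace and stop on an object; FORCE is the grip in N (left out, the last holds). Time passes only in rows, so rows that do not move let the fingers close. It prints the time, the measured TCP pose, the force, the opening and the grip force at its end. Input that does not fit is refused with a message, and nothing moves.
- robot.sense(): the state, without advancing time (a new reading comes with each control period).
- robot.snapshot(name): name is "scene" or "top" or "wrist"; returns the picture (480x640x3 uint8, red, green, blue); there is no depth.
- robot.get_calibration(name): a dict with "K" (3x3 intrinsics, pixels), "D" ([k1, k2, p1, p2, k3] as OpenCV has them; the pictures are not rectified), "R" (3x3) and "t" (3): a world point X has camera coordinates R X + t. Camera axes: x right, y down, z forward; pixel columns grow to the right and rows downward; lengths in m; the calibration is good to about 2 mm. A picture is of the moment at which its call begins: read the wrist's pose just before it. get_calibration takes no time and is no camera call; for the wrist camera it gives the pose at the moment of the call.
- robot.sign_off(): hands the job in; it is judged then, once.
The state is a dict: "clock": time; "joint_pos": joint angles; "joint_velocities": joint speeds; "tau": joint torques, N m; "tcp_pos": TCP position; "orientation": TCP orientation; "wrist_force": force on the tool from outside, world axes, zero at the start; "torque": the same for the moment, N m; "grip_width": finger opening in m; "grip_force": force on a finger pad.
Only numpy, scipy, OpenCV 4.12 (cv2) and the standard library are available. Lean on these libraries where they do the work, as an engineer would, in place of code of your own. Each camera call takes 0.05 s, during which the arm holds its last target. There are 200 camera calls.

### The job

Take the cap off the spring-loaded feeder and lay it on the cork mat, then load every green-lidded sample tin from the blue bin into the feeder, pushing each one down until the catches snap over it and hold it. When all are in, put the cap back on the feeder, then throw the red-tipped lever on the control box all the way over, away from the robot. Leave the red-lidded tin in the bin and the paper cup and amber jar where they stand.

Things in the scene. Friction and masses are not known exactly. Their poses are not given: they have to be found in the camera images.
- feeder: Fixed spring-loaded tin feeder: white 130 x 130 mm base, 10 mm thick; origin at the centre of its underside, z up. On it an upright square column, 74 mm outside, bore 66 mm, clear side walls; 120 mm over the catch housings (at 186 to 206 mm height). Its top is a square funnel widening from 66 mm at 204 mm height to 78 mm at 214 mm. Room for four tins, one above another.
- feeder_mouth (a point): Centre of the funnel's rim, 214 mm above the table, on the column's axis, z up. A tin set upright in the funnel rests on the catches' slopes, underside about 200 mm and lid about 240 mm above the table; then push the middle of its lid down with closed fingertips.
- catches (a point): On the column's axis at the flat undersides of the four sprung catches, 190 mm above the table. One per side, they stick 8 mm into the bore, sloping on top. Once a tin's lid is below this height they snap over it and it stays (push the lid to about 185 mm, not under 183); released earlier it springs back up. A push takes 5 to 20 N, more with each tin.
- follower (a joint): Orange spring plate inside the column: 0 m at the top when empty (plate 186 mm above the table), grows as it is pressed down, about 0.036 m with one tin latched, 40 mm more for each further tin, at most 0.166 m. Spring 60 N/m, preload 3 N.
- tin1: Green-lidded aluminium sample tin, a closed cylinder 60 mm in diameter (lid 61 mm), 40 mm high, about 90 g; origin at the centre of its underside, z up through the lid. Stands upright in the bin at the start. Absent (None) in some runs.
- tin2: Green-lidded tin like tin1. Absent in some runs.
- tin3: Green-lidded tin like tin1. Absent in some runs.
- tin4: Green-lidded tin like tin1. Absent in some runs.
- red_tin: Red-lidded tin, same size and make as the green ones, standing among them in the bin; it stays there.
- bin: Fixed shallow blue bin, 240 mm (its x) by 340 mm (its y), 30 mm high, walls and floor 5 mm; origin at the centre of its underside.
- cap: Loose black feeder cap, 150 g: a plug 62 mm in diameter and 10 mm high, above it a disc 100 mm in diameter and 6 mm thick, above that a yellow knob 26 mm in diameter and 30 mm high. Origin at the centre of the plug's underside, z up through the knob, top of the knob at 46 mm. On the feeder the plug sits in the funnel and the disc rests on the rim (origin 204 mm above the table).
- mat: Fixed round cork mat, 116 mm in diameter, 4 mm thick; origin at the centre of its underside. Place for the cap while the feeder is open.
- control: Fixed white control box, 120 mm (its x) by 140 mm (its y), 50 mm high; origin at the centre of its underside. Its x axis points away from the robot. Its yellow squares and round black button are only for looks.
- feed_lever (a joint): Toggle lever with a red ball tip, on a grey block on top of the control box: 0 rad leaning towards the robot (off, as at the start), 1.0 rad leaning away from it along the box's x axis (on). It stays where it is left and moves easily.
- feed_lever_tip (a point): Tip of the lever, centre of the red ball, 80 mm from its pivot; swings along the control box's x axis, about 77 mm from end to end.
- cup: White paper cup, 72 mm wide at the rim, 90 mm high; bystander. Origin at the centre of its underside.
- jar: Amber glass jar, 72 mm in diameter, 110 mm high; bystander. Origin at the centre of its underside.

How it is judged:
By the outcome, as a careful person would: the job done as asked, in the order asked, and still so for the second after the job is handed in, with the robot touching nothing.
Of tin1, tin2, tin3, tin4 only 2 to 4 are there at a start; the rules pass over those that are not, and their reading is None.
At some moment in a run one of tin1, tin2, tin3, tin4, red_tin may be knocked a few centimetres aside while the robot is not near it.
It also fails if it takes over 210 s, if anything falls off the work surface, if the arm or the gripper's body presses on something with over 40 N, if the wrist force passes 120 N, or if a joint passes its speed limit or range.

## Working session

There is one attempt and no reset: what is moved stays moved. The work goes in short steps, Python scripts to look and compute and a shell command to move; the robot and the scene stay as the last step left them, time stands still between calls to the robot, and variables do not carry over. Pictures are saved under pics/ and viewed, at most 14 in all, crops included, and the job is handed in when it is done.

```bash
ls; mkdir -p pics
python3 - <<'E'
from workcell import robot
import cv2, numpy as np
s=robot.sense();print(s)
for n in("scene","top"):
    c=robot.get_calibration(n);print(n,c)
    cv2.imwrite(f"pics/{n}0.png",robot.snapshot(n)[:,:,::-1])
E
```

```text
jog.py
pics
workcell.py
{'clock': 0.0, 'joint_pos': array([-1.14750458,  0.417977  , -0.01030007,  1.61418203,  0.00470778,
        1.1106896 , -0.0529984 ]), 'joint_velocities': array([-0.00105947,  0.00136394, -0.00111506, -0.00117377,  0.00058543,
        0.00314508,  0.00098934]), 'tau': array([-2.11077277e-03, -8.64440846e+01,  6.76638633e-01, -4.34905815e+01,
        1.88231474e-02,  7.58325885e-03,  4.72843328e-05]), 'tcp_pos': array([0.28000432, 0.55837776, 0.23065509]), 'orientation': array([ 2.30304419e-01,  9.73118438e-01, -6.09196114e-04, -9.28126658e-05]), 'wrist_force': array([-0.47009178, -0.75206835,  0.56185577]), 'torque': array([-0.03691575,  0.01766027, -0.01417379]), 'grip_force': 0.0, 'grip_width': 0.08561827727421063}
scene {'K': array([[553.61181666,   0.        , 308.56532714],
       [  0.        , 553.61181666, 241.03075011],
       [  0.        ,   0.        ,   1.        ]]), 'D': array([-0.08305008,  0.        ,  0.        ,  0.        ,  0.        ]), 'R': array([[ 0.67950517,  0.73366799, -0.00199828],
       [ 0.55725804, -0.51788642, -0.64904325],
       [-0.47721714,  0.43991469, -0.76074889]]), 't': array([-0.37336045, -0.20523198,  1.57264085])}
top {'K': array([[565.01391027,   0.        , 321.77846144],
       [  0.        , 565.01391027, 239.66097671],
       [  0.        ,   0.        ,   1.        ]]), 'D': array([-0.00908799,  0.        ,  0.        ,  0.        ,  0.        ]), 'R': array([[ 0.01704314, -0.99973909, -0.01520828],
       [-0.99869472, -0.01628891, -0.04840996],
       [ 0.0481496 ,  0.01601348, -0.99871176]]), 't': array([0.0153719 , 0.57036623, 1.15502613])}
```

View pics/scene0.png

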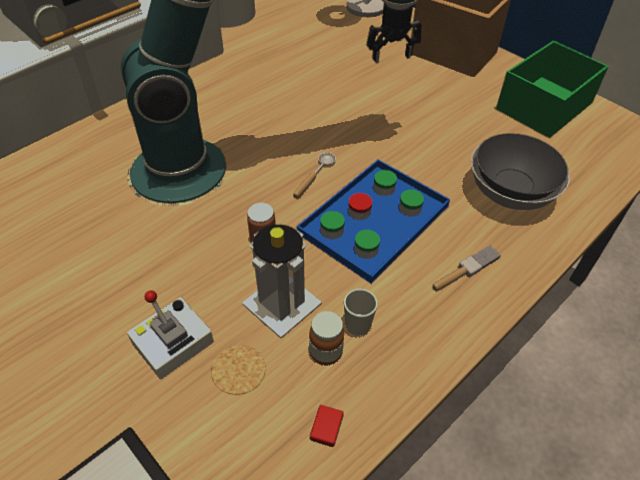

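View pics/top0.png

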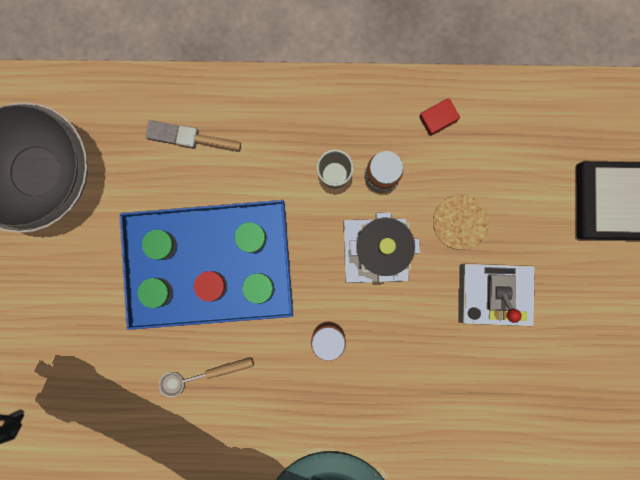

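The scene view shows four green lids and one red in the bin. The knob is at (277,235), the mat at (238,369) and the lever ball at (151,297). In the top view the knob is at (387,246), the mat at (460,222), the ball at (514,315), the cup at (335,168), and the jars at (385,167) and (328,342).

```bash
cat > h.py <<'E'
import cv2, numpy as np
from workcell import robot
from scipy.spatial.transform import Rotation as Ro
def und(c,uv): return cv2.undistortPoints(np.float64(uv).reshape(-1,1,2),c["K"],c["D"]).reshape(-1,2)
def ray(c,uv):
    d=np.c_[und(c,uv),np.ones(len(np.reshape(uv,(-1,2))))]@c["R"]; return -c["R"].T@c["t"],d
def onz(c,uv,z):
    o,d=ray(c,uv); return o+d*((z-o[2])/d[:,2])[:,None]
def tri(c1,u1,c2,u2):
    P=[np.c_[c["R"],c["t"]] for c in(c1,c2)]
    X=cv2.triangulatePoints(P[0],P[1],und(c1,u1).T,und(c2,u2).T); return (X[:3]/X[3]).T
def proj(c,X): return cv2.projectPoints(np.float64(X).reshape(-1,1,3),cv2.Rodrigues(c["R"])[0],c["t"],c["K"],c["D"])[0].reshape(-1,2)
HUE=dict(green=(45,85,90,60),red=(-6,6,150,90),yellow=(24,34,150,120))
def blobs(im,col,amin=40):
    h0,h1,s,v=HUE[col]; H=cv2.cvtColor(im,cv2.COLOR_RGB2HSV).astype(int)
    hh=np.where(H[...,0]>90,H[...,0]-180,H[...,0]) if h0<0 else H[...,0]
    m=((hh>=h0)&(hh<=h1)&(H[...,1]>s)&(H[...,2]>v)).astype(np.uint8)
    n,_,st,ce=cv2.connectedComponentsWithStats(m)
    return [(ce[i].round(1),st[i].tolist()) for i in range(1,n) if st[i,4]>=amin]
def rel(target,R=None):
    "displacement to world target in tool axes"
    s=robot.sense(); return Ro.from_quat(s["orientation"]).inv().apply(np.array(target)-s["tcp_pos"]).round(4)
E
python3 - <<'E'
from h import *
C={n:robot.get_calibration(n) for n in("scene","top")}
im={n:cv2.imread(f"pics/{n}0.png")[:,:,::-1].copy() for n in C}
for n in C:
  for col in HUE: print(n,col,[(b[0].tolist(),b[1]) for b in blobs(im[n],col)])
print("knob",tri(C["scene"],(277,233),C["top"],(387.5,246)))
print("ball",tri(C["scene"],(151,296.5),C["top"],(514,315.5)))
print("mat",tri(C["scene"],(238.5,369.5),C["top"],(460.5,222)))
# box corners (top view, z=.05), base, bin corners
print("box",onz(C["top"],[(463,265),(534,266),(533,326),(461,323)],.05))
print("binrim",onz(C["top"],[(122,214),(284,202),(292,315),(128,327)],.03))
print("base",onz(C["top"],[(345,220),(345,283),(408,282)],.01))
E
```

```text
scene green [([556.6, 76.3], [507, 40, 101, 61, 881]), ([385.3, 177.4], [374, 169, 23, 17, 297]), ([411.8, 197.8], [400, 190, 24, 17, 310]), ([332.1, 219.9], [321, 211, 23, 19, 347]), ([367.0, 239.0], [355, 230, 25, 19, 385])]
scene red [([360.0, 201.4], [349, 193, 23, 17, 306]), ([149.9, 295.1], [145, 291, 11, 10, 84]), ([326.4, 424.1], [310, 405, 33, 39, 850])]
scene yellow [([276.4, 232.3], [270, 228, 14, 10, 107]), ([140.0, 329.7], [136, 326, 10, 9, 51])]
top green [([249.5, 236.9], [235, 222, 30, 30, 709]), ([156.8, 244.1], [142, 230, 30, 30, 715]), ([257.2, 288.0], [242, 274, 31, 30, 720]), ([152.6, 292.6], [138, 278, 30, 30, 723])]
top red [([439.9, 115.4], [421, 99, 39, 34, 774]), ([209.1, 285.8], [195, 272, 29, 29, 677]), ([514.1, 315.4], [508, 309, 13, 13, 126])]
top yellow []
knob [[ 0.5508023  -0.08638547  0.24983101]]
ball [[ 0.43228941 -0.32809051  0.14402006]]
mat [[ 0.61315821 -0.26275964  0.00166896]]
box [[ 0.52230122 -0.25818199  0.05      ]
 [ 0.52267238 -0.39926412  0.05      ]
 [ 0.40382253 -0.39724354  0.05      ]
 [ 0.40721434 -0.25484638  0.05      ]]
binrim [[0.61542423 0.43674686 0.03      ]
 [0.64525115 0.10335908 0.03      ]
 [0.41522624 0.08244385 0.03      ]
 [0.38459614 0.41658209 0.03      ]]
base [[ 0.61190722 -0.02261458  0.01      ]
 [ 0.4813277  -0.02458291  0.01      ]
 [ 0.48564022 -0.15451497  0.01      ]]
```

```bash
cat >> h.py <<'E'
def tins():
    C={n:robot.get_calibration(n) for n in("scene","top")}
    im={n:robot.snapshot(n) for n in C}; out=[]
    for col in("green","red"):
        bs=[b[0] for b in blobs(im["scene"],col,20) ]
        for b in blobs(im["top"],col,200):
            p=onz(C["top"],b[0],.045)[0]
            if not(.36<p[0]<.68 and .05<p[1]<.46): continue
            q=proj(C["scene"],p)[0]
            d=[np.hypot(*(x-q)) for x in bs]; i=int(np.argmin(d)) if d else -1
            X=tri(C["scene"],bs[i],C["top"],b[0])[0] if d and d[i]<12 else None
            out.append((col,p.round(4),b[1][4],None if X is None else X.round(4)))
    return out
E
python3 - <<'E'
from h import *
T=tins()
for t in T: print(t)
cs=np.array([[.6154,.4367],[.6452,.1034],[.4152,.0824],[.3846,.4166]])
P=[t[1][:2] for t in T]
for i,p in enumerate(P):
  r=[]
  for a in range(0,180,15):
    u=np.array([np.cos(np.radians(a)),np.sin(np.radians(a))]); m=9
    for sg in(1,-1):
      tip=p+sg*.051*u
      for k in range(4):
        A,B=cs[k],cs[(k+1)%4]; e=(B-A)/np.linalg.norm(B-A); m=min(m,abs((tip-A)@[-e[1],e[0]])-.005)
      for j,q in enumerate(P):
        if j!=i: m=min(m,np.linalg.norm(tip-q)-.031)
    r.append((a,round(m*1000)))
  print(i,r)
c=robot.get_calibration("top")
print("jar,cup tops",onz(c,[(385,165),(328,343)],.11),onz(c,[(335,166)],.09))
for t in([.551,-.086,.35],): print(rel(t))
E
```

```text
('green', array([0.5719, 0.1704, 0.045 ]), 709, array([0.5724, 0.1707, 0.0465]))
('green', array([0.5543, 0.3583, 0.045 ]), 714, array([0.5549, 0.3585, 0.0466]))
('green', array([0.4694, 0.1525, 0.045 ]), 721, array([0.4699, 0.1528, 0.0469]))
('green', array([0.4562, 0.3636, 0.045 ]), 723, array([0.4573, 0.3635, 0.0484]))
('red', array([0.4719, 0.2498, 0.045 ]), 677, array([0.4726, 0.2502, 0.0468]))
0 [(0, 11), (15, 12), (30, 16), (45, 23), (60, 27), (75, 21), (90, 18), (105, 18), (120, 22), (135, 29), (150, 20), (165, 14)]
1 [(0, 12), (15, 13), (30, 17), (45, 24), (60, 26), (75, 20), (90, 17), (105, 18), (120, 22), (135, 29), (150, 21), (165, 15)]
2 [(0, 5), (15, 5), (30, 9), (45, 16), (60, 18), (75, 12), (90, 9), (105, 10), (120, 14), (135, 21), (150, 14), (165, 8)]
3 [(0, 11), (15, 11), (30, 15), (45, 21), (60, 12), (75, 6), (90, 3), (105, 4), (120, 8), (135, 15), (150, 20), (165, 14)]
4 [(0, 16), (15, 16), (30, 20), (45, 28), (60, 27), (75, 18), (90, 15), (105, 20), (120, 29), (135, 34), (150, 25), (165, 19)]
jar,cup tops [[ 0.70997692 -0.09486131  0.11      ]
 [ 0.37088252  0.00831182  0.11      ]] [[7.10275288e-01 3.79321338e-04 9.00000000e-02]]
[-0.5311 -0.4548 -0.1187]
```

```bash
echo '[[0.06, 0, 0, -0.04, 0, 0, 0.107], [0.06, 0, 0, -0.04, 0, 0, 0.107], [0.06, 0, 0, -0.04, 0, 0, 0.107], [0.06, 0, 0, 0, 0, 0, 0]]' | python3 jog.py 40
python3 - <<'E'
from h import *
s=robot.sense();print(Ro.from_quat(s["orientation"]).as_matrix().round(3)); print(rel([.551,-.086,.35]))
E
```

```text
clock: 0.6
tcp_pos: [0.2808, 0.56, 0.3569]
orientation: [0.385, 0.923, 0.004, 0.0]
wrist_force: [-0.6, -0.2, 0.5]
grip_width: 0.0603
grip_force: 0.0
[[-0.704  0.71   0.003]
 [ 0.71   0.704  0.007]
 [ 0.003  0.007 -1.   ]]
[-0.6491 -0.2628  0.0033]
```

```bash
echo '[[0.06, -0.046, -0.0187, 0, 0, 0, 0], [0.06, -0.046, -0.0187, 0, 0, 0, 0], [0.06, -0.046, -0.0187, 0, 0, 0, 0], [0.06, -0.046, -0.0187, 0, 0, 0, 0], [0.06, -0.046, -0.0187, 0, 0, 0, 0]]' | python3 jog.py >/dev/null; echo '[[0.06, -0.046, -0.0187, 0, 0, 0, 0], [0.06, -0.046, -0.0187, 0, 0, 0, 0], [0.06, -0.046, -0.0187, 0, 0, 0, 0], [0.06, -0.046, -0.0187, 0, 0, 0, 0], [0.06, -0.046, -0.0187, 0, 0, 0, 0]]' | python3 jog.py >/dev/null;  echo '[[0.06, -0.046, -0.0187, 0, 0, 0, 0], [0.06, -0.046, -0.0187, 0, 0, 0, 0], [0.06, -0.04, -0.015, 0, 0, 0, 0], [0.06, 0, 0, 0, 0, 0, 0], [0.06, 0, 0, 0, 0, 0, 0]]' | python3 jog.py
python3 - <<'E'
from h import *
s=robot.sense();print(Ro.from_quat(s["orientation"]).as_matrix().round(3)); print(rel([.551,-.086,.30]))
c=robot.get_calibration("wrist"); im=robot.snapshot("wrist"); cv2.imwrite("pics/w1.png",im[:,:,::-1])
print(c["R"].round(2),c["R"].T@-c["t"], proj(c,[.551,-.086,.25]))
E
```

```text
clock: 2.1
tcp_pos: [0.5292, -0.03, 0.3508]
orientation: [0.384, 0.924, -0.0, -0.0]
wrist_force: [0.0, 0.0, 0.1]
grip_width: 0.0599
grip_force: 0.0
[[-0.706  0.708 -0.001]
 [ 0.708  0.706 -0.   ]
 [ 0.    -0.001 -1.   ]]
[-0.0551 -0.024   0.0508]
[[ 0.71  0.71 -0.  ]
 [ 0.67 -0.67  0.31]
 [ 0.22 -0.22 -0.95]] [0.47515333 0.02591983 0.49365315] [[283.82340728 319.99102814]]
```

View pics/w1.png

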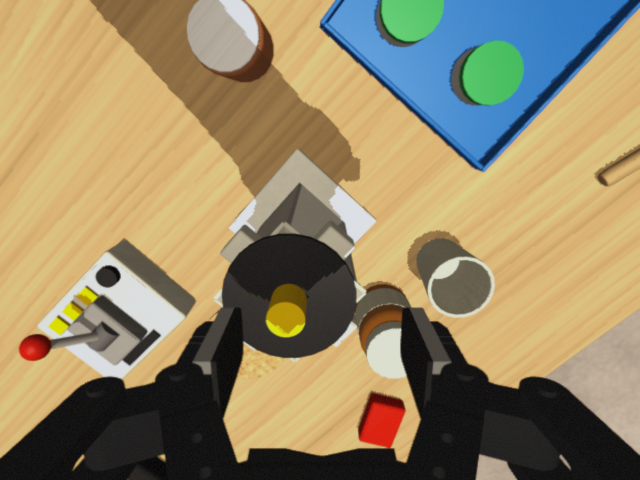

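Wrist view: the knob top is at about (285,321) and the projection puts it at (284,320), so the cap position holds. The two green lids, the cup (460,285) and the jar are where expected.

```bash
echo '[[0.06, -0.028, -0.012, 0, 0, 0, 0], [0.06, -0.027, -0.012, 0, 0, 0, 0], [0.06, 0, 0, 0.03, 0, 0, 0], [0.06, 0, 0, 0, 0, 0, 0]]' | python3 jog.py ;python3 - <<'E'
from h import *
print(rel([.551,-.086,.225]))
E
```

```text
clock: 2.55
tcp_pos: [0.5498, -0.084, 0.3185]
orientation: [0.382, 0.924, -0.001, -0.002]
wrist_force: [-0.8, 0.4, 0.3]
grip_width: 0.06
grip_force: 0.0
[-0.0026 -0.0003  0.0935]
```

```bash
echo '[[0.06, -0.002, 0, 0.04, 0, 0, 0], [0.06, 0, 0, 0.035, 0, 0, 0], [0.06, 0, 0, 0.02, 0, 0, 0], [0.06, 0, 0, 0, 0, 0, 0]]' | python3 jog.py; echo '[[0, 0, 0, 0, 0, 0, 0], [0, 0, 0, 0, 0, 0, 0], [0, 0, 0, 0, 0, 0, 0], [0, 0, 0, 0, 0, 0, 0]]' | python3 jog.py 40
```

```text
clock: 2.95
tcp_pos: [0.5516, -0.0847, 0.2249]
orientation: [0.382, 0.924, -0.0, -0.002]
wrist_force: [-0.5, -0.0, 1.0]
grip_width: 0.0602
grip_force: 0.0
clock: 3.35
tcp_pos: [0.5533, -0.0864, 0.2281]
orientation: [0.383, 0.924, 0.001, 0.001]
wrist_force: [-1.9, 1.0, 9.3]
grip_width: 0.025
grip_force: 38.7
```

```bash
echo '[[0, 0, 0, -0.03, 0, 0, 0], [0, 0, 0, -0.03, 0, 0, 0], [0, 0, 0, -0.02, 0, 0, 0], [0, 0, 0, 0, 0, 0, 0]]' | python3 jog.py
python3 - <<'E'
from h import *
print(rel([.613,-.263,.1]))
E
```

```text
clock: 3.75
tcp_pos: [0.5536, -0.0868, 0.3098]
orientation: [0.383, 0.924, 0.001, 0.002]
wrist_force: [0.7, -0.1, -2.0]
grip_width: 0.0247
grip_force: 39.7
[-0.1659 -0.0834  0.2101]
```

```bash
echo '[[0, -0.033, -0.016, 0, 0, 0, 0], [0, -0.034, -0.017, 0, 0, 0, 0], [0, -0.034, -0.017, 0, 0, 0, 0], [0, -0.034, -0.017, 0.03, 0, 0, 0], [0, -0.03, -0.016, 0.04, 0, 0, 0]]' | python3 jog.py;echo '[[0, 0, 0, 0.05, 0, 0, 0], [0, 0, 0, 0.05, 0, 0, 0], [0, 0, 0, 0.04, 0, 0, 0], [0, 0, 0, 0, 0, 0, 0]]' | python3 jog.py
python3 - <<'E'
from h import *
print(rel([.613,-.263,.03]))
E
```

```text
clock: 4.25
tcp_pos: [0.611, -0.2625, 0.2384]
orientation: [0.383, 0.924, 0.0, 0.002]
wrist_force: [1.3, 0.8, -1.6]
grip_width: 0.0246
grip_force: 39.8
clock: 4.65
tcp_pos: [0.6072, -0.2589, 0.0929]
orientation: [0.383, 0.924, -0.0, -0.004]
wrist_force: [-0.6, 0.6, -2.0]
grip_width: 0.0246
grip_force: 39.7
[-0.0075  0.0015  0.0628]
```

```bash
echo '[[0, -0.007, 0.001, 0.03, 0, 0, 0], [0, 0, 0, 0.02, 0, 0, 0], [0, 0, 0, 0.007, 0, 0, 0], [0, 0, 0, 0.003, 0, 0, 0], [0, 0, 0, 0, 0, 0, 0]]' | python3 jog.py; echo '[[0, 0, 0, 0.003, 0, 0, 0], [0, 0, 0, 0, 0, 0, 0]]' | python3 jog.py
```

```text
clock: 5.15
tcp_pos: [0.6163, -0.2649, 0.0397]
orientation: [0.383, 0.924, 0.0, 0.001]
wrist_force: [0.8, -0.5, -1.7]
grip_width: 0.0244
grip_force: 39.8
clock: 5.35
tcp_pos: [0.6159, -0.2647, 0.0359]
orientation: [0.383, 0.924, 0.0, 0.0]
wrist_force: [1.3, -0.1, -1.8]
grip_width: 0.0249
grip_force: 39.8
```

```bash
echo '[[0, 0, 0, 0.004, 0, 0, 0], [0, 0, 0, 0.003, 0, 0, 0], [0, 0, 0, 0, 0, 0, 0]]' | python3 jog.py; echo '[[0, 0, 0, 0.002, 0, 0, 0], [0, 0, 0, 0, 0, 0, 0]]' | python3 jog.py
```

```text
clock: 5.65
tcp_pos: [0.6157, -0.2646, 0.0283]
orientation: [0.383, 0.924, 0.0, -0.0]
wrist_force: [-2.0, 0.8, 3.9]
grip_width: 0.0242
grip_force: 40.3
clock: 5.85
tcp_pos: [0.6158, -0.2647, 0.0282]
orientation: [0.383, 0.924, 0.0, 0.0]
wrist_force: [-13.9, 8.4, 32.9]
grip_width: 0.0248
grip_force: 43.4
```

```bash
echo '[[0, 0, 0, -0.002, 0, 0, 0], [0.06, 0, 0, 0, 0, 0, 0], [0.06, 0, 0, -0.002, 0, 0, 0], [0.06, 0, 0, 0, 0, 0, 0]]' | python3 jog.py;  echo '[[0.06, 0, 0, -0.03, 0, 0, 0], [0.06, 0, 0, -0.05, 0, 0, 0], [0.072, 0, 0, -0.05, 0, 0, 0], [0.072, 0, 0, -0.05, 0, 0, 0], [0.072, 0, 0, -0.05, 0, 0, 0]]' | python3 jog.py
python3 - <<'E'
from h import *
for t in tins(): print(t)
im=robot.snapshot("scene"); cv2.imwrite("pics/s1.png",cv2.resize(im[200:440,100:420],None,fx=2,fy=2)[:,:,::-1])
print(rel([.5719,.1704,.27]))
E
```

```text
clock: 6.25
tcp_pos: [0.6157, -0.2647, 0.0303]
orientation: [0.383, 0.924, -0.0, 0.0]
wrist_force: [-0.1, -0.4, 0.4]
grip_width: 0.0598
grip_force: 0.0
clock: 6.75
tcp_pos: [0.6153, -0.2646, 0.2623]
orientation: [0.383, 0.924, -0.0, 0.0]
wrist_force: [0.8, -0.2, -0.0]
grip_width: 0.0719
grip_force: 0.0
('green', array([0.5717, 0.1704, 0.045 ]), 709, array([0.5722, 0.1709, 0.0459]))
('green', array([0.5541, 0.3581, 0.045 ]), 715, array([0.5548, 0.3584, 0.0465]))
('green', array([0.4692, 0.1525, 0.045 ]), 721, array([0.4698, 0.1529, 0.0462]))
('green', array([0.4564, 0.3636, 0.045 ]), 724, array([0.4573, 0.3633, 0.0487]))
('red', array([0.4719, 0.2496, 0.045 ]), 677, array([0.4727, 0.25  , 0.0469]))
[ 0.3399  0.2764 -0.0073]
```

View pics/s1.png

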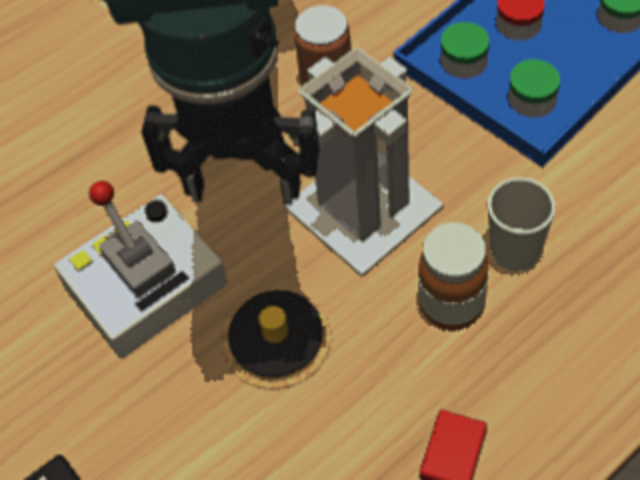

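The crop shows the cap upright on the mat, with its knob at (273,325). The feeder is open, the orange plate is visible, and the rim centre is at about (356,94).

```bash
echo '[[0.072, 0.038, 0.031, 0, 0, 0, 0], [0.072, 0.038, 0.031, 0, 0, 0, 0], [0.072, 0.038, 0.031, 0, 0, 0, 0], [0.072, 0.038, 0.031, 0, 0, 0, 0], [0.072, 0.038, 0.031, 0, 0, 0, 0]]' | python3 jog.py >/dev/null; echo '[[0.072, 0.038, 0.031, 0, 0, 0, 0], [0.072, 0.038, 0.031, 0, 0, 0, 0], [0.072, 0.038, 0.031, 0.05, 0, 0, 0], [0.072, 0.03, 0.028, 0.05, 0, 0, 0], [0.072, 0, 0, 0, 0, 0, 0]]' | python3 jog.py
python3 - <<'E'
from h import *
print(rel([.572,.1706,.021]))
c=robot.get_calibration("scene"); print(onz(c,[(278,247)],.214))
c=robot.get_calibration("wrist");b=blobs(robot.snapshot("wrist"),"green",200);print([(x[0],x[1][4],onz(c,x[0],.045)[0].round(4)) for x in b])
E
```

```text
clock: 7.9
tcp_pos: [0.573, 0.1481, 0.18]
orientation: [0.38, 0.925, -0.002, -0.003]
wrist_force: [-0.7, -0.2, -1.1]
grip_width: 0.0718
grip_force: 0.0
[0.0158 0.0164 0.159 ]
[[ 0.55628057 -0.08893029  0.214     ]]
[(array([550. ,   6.9]), 917, array([0.5718, 0.3411, 0.045 ])), (array([217.1, 109.4]), 7282, array([0.4694, 0.1557, 0.045 ])), (array([346.1, 201.2]), 5903, array([0.5717, 0.1736, 0.045 ]))]
```

```bash
echo '[[0.072, 0.016, 0.017, 0.03, 0, 0, 0], [0.072, 0, 0, 0.04, 0, 0, 0], [0.072, 0, 0, 0.02, 0, 0, 0], [0.072, 0, 0, 0, 0, 0, 0]]' | python3 jog.py
python3 - <<'E'
from h import *
print(rel([.572,.1713,.021]))
E
```

```text
clock: 8.35
tcp_pos: [0.5761, 0.1651, 0.0936]
orientation: [0.383, 0.924, -0.002, -0.001]
wrist_force: [0.8, -1.0, 0.6]
grip_width: 0.0722
grip_force: 0.0
[0.0072 0.0017 0.0726]
```

```bash
echo '[[0.072, 0.007, 0.002, 0.01, 0, 0, 0], [0.072, 0, 0, 0.03, 0, 0, 0], [0.072, 0, 0, 0.02, 0, 0, 0], [0.072, 0, 0, 0.013, 0, 0, 0], [0.072, 0, 0, 0, 0, 0, 0]]' | python3 jog.py; echo '[[0, 0, 0, 0, 0, 0, 0], [0, 0, 0, 0, 0, 0, 0], [0, 0, 0, 0, 0, 0, 0]]' | python3 jog.py; echo '[[0, 0, 0, -0.03, 0, 0, 0], [0, 0, 0, -0.05, 0, 0, 0], [0, 0, 0, -0.05, 0, 0, 0], [0, 0, 0, -0.05, 0, 0, 0], [0, 0, 0, -0.05, 0, 0, 0]]' | python3 jog.py
python3 - <<'E'
from h import *
print(rel([.5535,-.087,.27]))
E
```

```text
clock: 8.85
tcp_pos: [0.5734, 0.173, 0.0223]
orientation: [0.383, 0.924, -0.0, -0.0]
wrist_force: [0.7, 0.0, 0.2]
grip_width: 0.0721
grip_force: 0.0
clock: 9.15
tcp_pos: [0.5746, 0.1733, 0.0242]
orientation: [0.383, 0.924, 0.001, 0.001]
wrist_force: [-1.3, -0.5, 9.4]
grip_width: 0.0585
grip_force: 43.8
clock: 9.65
tcp_pos: [0.5734, 0.1729, 0.2558]
orientation: [0.383, 0.924, 0.0, 0.0]
wrist_force: [1.2, 0.5, -1.4]
grip_width: 0.0584
grip_force: 43.8
[-0.1698 -0.1977 -0.0144]
```

```bash
echo '[[0, -0.02, -0.023, -0.01, 0, 0, 0], [0, -0.03, -0.035, -0.005, 0, 0, 0], [0, -0.03, -0.035, 0, 0, 0, 0], [0, -0.03, -0.035, 0, 0, 0, 0], [0, -0.03, -0.035, 0, 0, 0, 0]]' | python3 jog.py >/dev/null; echo '[[0, -0.02, -0.024, 0, 0, 0, 0], [0, -0.01, -0.01, 0, 0, 0, 0], [0, 0, 0, 0, 0, 0, 0]]' | python3 jog.py
python3 - <<'E'
from h import *
print(rel([.5535,-.087,.219]))
E
```

```text
clock: 10.45
tcp_pos: [0.5543, -0.0884, 0.2685]
orientation: [0.384, 0.923, 0.0, 0.0]
wrist_force: [0.9, 0.7, -1.5]
grip_width: 0.0582
grip_force: 43.9
[0.0016 0.0004 0.0495]
```

```bash
echo '[[0, 0.001, 0, 0.02, 0, 0, 0], [0, 0, 0, 0.015, 0, 0, 0], [0, 0, 0, 0.01, 0, 0, 0], [0, 0, 0, 0.002, 0, 0, 0], [0, 0, 0, 0, 0, 0, 0]]' | python3 jog.py; echo '[[0, 0, 0, 0.002, 0, 0, 0], [0, 0, 0, 0, 0, 0, 0]]' | python3 jog.py
```

```text
clock: 10.95
tcp_pos: [0.5538, -0.0855, 0.2208]
orientation: [0.383, 0.924, -0.0, -0.0]
wrist_force: [0.1, 0.8, -0.2]
grip_width: 0.0584
grip_force: 44.0
clock: 11.15
tcp_pos: [0.554, -0.0858, 0.2192]
orientation: [0.383, 0.924, 0.0, 0.0]
wrist_force: [-0.9, -0.8, 0.1]
grip_width: 0.0589
grip_force: 44.0
```

```bash
echo '[[0.075, 0, 0, 0, 0, 0, 0], [0.075, 0, 0, 0, 0, 0, 0], [0.075, 0, 0, -0.03, 0, 0, 0], [0.075, 0, 0, -0.03, 0, 0, 0], [0, 0, 0, 0, 0, 0, 0]]' | python3 jog.py; echo '[[0, 0, 0, 0, 0, 0, 0], [0, 0, 0, 0, 0, 0, 0], [0, 0, 0, 0, 0, 0, 0]]' | python3 jog.py
python3 - <<'E'
from h import *
im=robot.snapshot("scene"); cv2.imwrite("pics/s2.png",cv2.resize(im[190:350,200:360],None,fx=3,fy=3)[:,:,::-1])
E
```

```text
clock: 11.65
tcp_pos: [0.5553, -0.0861, 0.2825]
orientation: [0.383, 0.924, 0.001, 0.002]
wrist_force: [-0.6, -0.6, -0.4]
grip_width: 0.0621
grip_force: 0.0
clock: 11.95
tcp_pos: [0.5535, -0.0856, 0.2781]
orientation: [0.383, 0.924, -0.0, -0.001]
wrist_force: [0.1, 0.3, -0.2]
grip_width: 0.0169
grip_force: 0.0
```

View pics/s2.png

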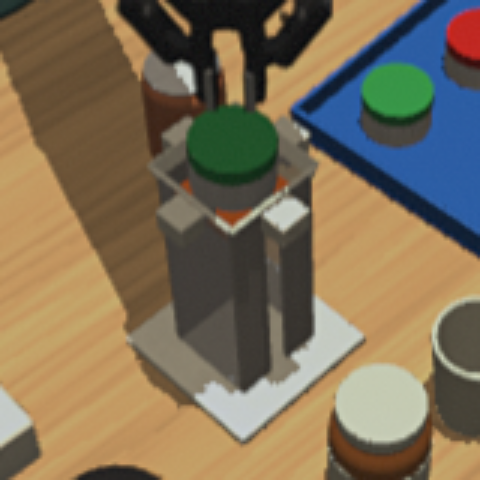

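The tin sits upright in the funnel (lid at (233,140) in the crop).

```bash
echo '[[0, 0, 0, 0.015, 0, 0, 0], [0, 0, 0, 0.015, 0, 0, 0], [0, 0, 0, 0.015, 0, 0, 0], [0, 0, 0, 0.015, 0, 0, 0], [0, 0, 0, 0.015, 0, 0, 0]]' | python3 jog.py; echo '[[0, 0, 0, 0.01, 0, 0, 0], [0, 0, 0, 0.005, 0, 0, 0], [0, 0, 0, 0, 0, 0, 0]]' | python3 jog.py
```

```text
clock: 12.5
tcp_pos: [0.5541, -0.0858, 0.2031]
orientation: [0.383, 0.924, -0.0, 0.0]
wrist_force: [2.0, 0.2, 4.6]
grip_width: 0.0004
grip_force: 2.4
clock: 12.8
tcp_pos: [0.5535, -0.0857, 0.1883]
orientation: [0.383, 0.924, -0.0, -0.0]
wrist_force: [-0.9, 0.1, 3.7]
grip_width: -0.0002
grip_force: 1.8
```

```bash
echo '[[0, 0, 0, 0.0035, 0, 0, 0], [0, 0, 0, 0, 0, 0, 0], [0, 0, 0, 0, 0, 0, 0]]' | python3 jog.py; echo '[[0, 0, 0, -0.02, 0, 0, 0], [0, 0, 0, -0.05, 0, 0, 0], [0, 0, 0, -0.05, 0, 0, 0], [0.072, 0, 0, 0, 0, 0, 0]]' | python3 jog.py;python3 - <<'E'
from h import *
for t in tins(): print(t)
c=robot.get_calibration("scene");b=blobs(robot.snapshot("scene"),"green",30)
print([x for x in b if 240<x[0][0]<310], proj(c,[.5535,-.086,.188]))
print(rel([.4695,.153,.26]))
E
```

```text
clock: 13.1
tcp_pos: [0.5538, -0.0858, 0.1856]
orientation: [0.383, 0.924, 0.0, 0.0]
wrist_force: [-1.1, -0.4, 3.3]
grip_width: 0.0001
grip_force: 1.9
clock: 13.5
tcp_pos: [0.5557, -0.0865, 0.3115]
orientation: [0.383, 0.924, 0.002, 0.004]
wrist_force: [0.7, -0.2, -0.6]
grip_width: 0.0133
grip_force: 0.0
('green', array([0.5541, 0.3581, 0.045 ]), 714, array([0.5548, 0.3585, 0.0461]))
('green', array([0.4694, 0.1525, 0.045 ]), 720, array([0.4699, 0.1528, 0.0464]))
('green', array([0.4564, 0.3636, 0.045 ]), 724, array([0.4573, 0.3633, 0.0487]))
('red', array([0.4719, 0.2496, 0.045 ]), 678, array([0.4726, 0.2501, 0.0465]))
[(array([277.3, 250.8]), [263, 240, 30, 23, 434])] [[278.76099826 253.65838782]]
[0.228  0.1091 0.0452]
```

Run:
```python
from h import *
c=robot.get_calibration("scene");im=robot.snapshot("scene"); cv2.imwrite("pics/s3.png",cv2.resize(im[220:330,230:340],None,fx=5,fy=5)[:,:,::-1])
print(proj(c,[[.5535,-.086,z] for z in(.185,.19,.2,.24)]))
```

```text
[[278.82429949 254.58653658]
 [278.71866233 253.03752304]
 [278.5053467  249.90776874]
 [277.62394836 236.95039281]]
```

View pics/s3.png

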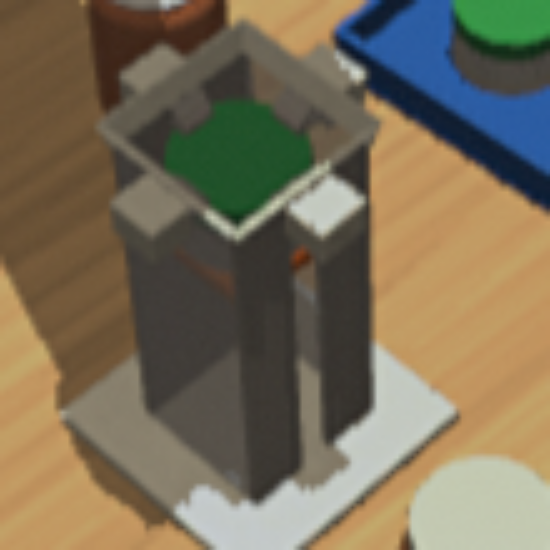

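The lid lies below the catches, which show over its far edges, so tin one is latched.

```bash
echo '[[0.072, 0.044, 0.021, 0, 0, 0, 0], [0.072, 0.044, 0.021, 0, 0, 0, 0], [0.072, 0.044, 0.021, 0, 0, 0, 0], [0.072, 0.044, 0.021, 0.04, 0, 0, 0], [0.072, 0.044, 0.021, 0.04, 0, 0, 0]]' | python3 jog.py>/dev/null;  echo '[[0.072, 0.01, 0.004, 0.04, 0, 0, 0], [0.072, 0, 0, 0.04, 0, 0, 0], [0.072, 0, 0, 0, 0, 0, 0]]' | python3 jog.py
python3 - <<'E'
from h import *
print(rel([.47,.154,.021]))
E
```

```text
clock: 14.5
tcp_pos: [0.4719, 0.1342, 0.1574]
orientation: [0.383, 0.924, -0.003, -0.003]
wrist_force: [-0.6, -1.0, 1.3]
grip_width: 0.0717
grip_force: 0.0
[0.015  0.0138 0.1363]
```

```bash
echo '[[0.072, 0.015, 0.014, 0.02, 0, 0, 0], [0.072, 0, 0, 0.04, 0, 0, 0], [0.072, 0, 0, 0.015, 0, 0, 0], [0.072, 0, 0, 0, 0, 0, 0]]' | python3 jog.py
python3 - <<'E'
from h import *
print(rel([.47,.1535,.021]))
E
```

```text
clock: 14.9
tcp_pos: [0.4739, 0.1549, 0.0863]
orientation: [0.383, 0.924, -0.001, -0.001]
wrist_force: [0.7, 0.3, 0.7]
grip_width: 0.0719
grip_force: 0.0
[ 0.0017 -0.0035  0.0653]
```

```bash
echo '[[0.072, 0.002, -0.0035, 0.01, 0, 0, 0], [0.072, 0, 0, 0.025, 0, 0, 0], [0.072, 0, 0, 0.02, 0, 0, 0], [0.072, 0, 0, 0.01, 0, 0, 0], [0.072, 0, 0, 0, 0, 0, 0]]' | python3 jog.py; echo '[[0, 0, 0, 0, 0, 0, 0], [0, 0, 0, 0, 0, 0, 0], [0, 0, 0, 0, 0, 0, 0]]' | python3 jog.py; echo '[[0, 0, 0, -0.03, 0, 0, 0], [0, 0, 0, -0.05, 0, 0, 0], [0, 0, 0, -0.05, 0, 0, 0], [0, 0, 0, -0.05, 0, 0, 0], [0, 0, 0, -0.05, 0, 0, 0]]' | python3 jog.py
python3 - <<'E'
from h import *
print(rel([.5538,-.0862,.27]))
E
```

```text
clock: 15.4
tcp_pos: [0.4704, 0.1542, 0.0218]
orientation: [0.383, 0.924, -0.0, -0.0]
wrist_force: [0.0, 0.4, -0.0]
grip_width: 0.0718
grip_force: 0.0
clock: 15.7
tcp_pos: [0.471, 0.1545, 0.0232]
orientation: [0.383, 0.924, 0.001, 0.0]
wrist_force: [-2.9, -1.9, 8.1]
grip_width: 0.0586
grip_force: 42.3
clock: 16.2
tcp_pos: [0.4702, 0.154, 0.2552]
orientation: [0.383, 0.924, 0.001, 0.0]
wrist_force: [-0.2, 1.1, -1.2]
grip_width: 0.0585
grip_force: 43.6
[-0.2291 -0.1105 -0.0149]
```

```bash
echo '[[0, -0.025, -0.012, -0.015, 0, 0, 0], [0, -0.042, -0.02, 0, 0, 0, 0], [0, -0.042, -0.02, 0, 0, 0, 0], [0, -0.042, -0.02, 0, 0, 0, 0], [0, -0.042, -0.02, 0, 0, 0, 0]]' | python3 jog.py >/dev/null; echo '[[0, -0.026, -0.0135, 0, 0, 0, 0], [0, -0.01, -0.005, 0, 0, 0, 0], [0, 0, 0, 0, 0, 0, 0]]' | python3 jog.py
python3 - <<'E'
from h import *
print(rel([.5538,-.0862,.218]))
E
```

```text
clock: 17.0
tcp_pos: [0.5541, -0.0869, 0.2676]
orientation: [0.384, 0.923, -0.0, 0.0]
wrist_force: [0.3, 0.4, -1.1]
grip_width: 0.0582
grip_force: 43.6
[0.0008 0.0003 0.0496]
```

```bash
echo '[[0, 0.001, 0, 0.02, 0, 0, 0], [0, 0, 0, 0.015, 0, 0, 0], [0, 0, 0, 0.01, 0, 0, 0], [0, 0, 0, 0.004, 0, 0, 0], [0, 0, 0, 0, 0, 0, 0]]' | python3 jog.py && echo '[[0.075, 0, 0, 0, 0, 0, 0], [0.075, 0, 0, 0, 0, 0, 0], [0.075, 0, 0, -0.03, 0, 0, 0], [0.075, 0, 0, -0.03, 0, 0, 0], [0, 0, 0, 0, 0, 0, 0]]' | python3 jog.py >/dev/null; echo '[[0, 0, 0, 0, 0, 0, 0], [0, 0, 0, 0, 0, 0, 0], [0, 0, 0, 0, 0, 0, 0], [0, 0, 0, 0, 0, 0, 0]]' | python3 jog.py
python3 - <<'E'
from h import *
b=blobs(robot.snapshot("scene"),"green",30)
print([x for x in b if 240<x[0][0]<310], rel([.5536,-.086,.185]))
E
```

```text
clock: 17.5
tcp_pos: [0.5533, -0.0847, 0.2178]
orientation: [0.383, 0.924, -0.0, -0.0]
wrist_force: [-0.4, -0.2, -0.6]
grip_width: 0.0585
grip_force: 43.8
clock: 18.4
tcp_pos: [0.5533, -0.0849, 0.2774]
orientation: [0.383, 0.924, -0.0, -0.0]
wrist_force: [-0.1, 0.4, -0.1]
grip_width: 0.0018
grip_force: 0.0
[(array([276.6, 236.6]), [262, 225, 30, 24, 543])] [-0.001  -0.0005  0.0925]
```

```bash
echo '[[0, 0, 0, 0.015, 0, 0, 0], [0, 0, 0, 0.015, 0, 0, 0], [0, 0, 0, 0.015, 0, 0, 0], [0, 0, 0, 0.015, 0, 0, 0], [0, 0, 0, 0.015, 0, 0, 0]]' | python3 jog.py >/dev/null; echo '[[0, 0, 0, 0.01, 0, 0, 0], [0, 0, 0, 0.005, 0, 0, 0], [0, 0, 0, 0.0025, 0, 0, 0], [0, 0, 0, 0, 0, 0, 0]]' | python3 jog.py
```

```text
clock: 19.35
tcp_pos: [0.5534, -0.085, 0.1851]
orientation: [0.383, 0.924, -0.0, -0.0]
wrist_force: [-0.1, 0.4, 5.3]
grip_width: -0.0001
grip_force: 2.7
```

```bash
echo '[[0, 0, 0, 0, 0, 0, 0], [0, 0, 0, -0.02, 0, 0, 0], [0, 0, 0, -0.05, 0, 0, 0], [0, 0, 0, -0.05, 0, 0, 0], [0.072, 0, 0, 0, 0, 0, 0]]' | python3 jog.py;python3 - <<'E'
from h import *
for t in tins(): print(t)
b=blobs(robot.snapshot("scene"),"green",30)
print([x for x in b if 240<x[0][0]<310])
print(rel([.5545,.3585,.26]))
E
```

```text
clock: 19.85
tcp_pos: [0.5553, -0.0857, 0.3112]
orientation: [0.383, 0.924, 0.002, 0.004]
wrist_force: [0.4, -0.7, -0.3]
grip_width: 0.0134
grip_force: 0.0
('green', array([0.5541, 0.3581, 0.045 ]), 714, array([0.5547, 0.3584, 0.0461]))
('green', array([0.4562, 0.3636, 0.045 ]), 723, array([0.4572, 0.3635, 0.048 ]))
('red', array([0.4719, 0.2496, 0.045 ]), 678, array([0.4727, 0.25  , 0.0469]))
[(array([277.6, 251.2]), [263, 241, 30, 23, 422])]
[0.3124 0.3143 0.0451]
```

Tin two is latched: its blob matches the first one's latched blob. Next is the third.

```bash
echo '[[0.072, 0.035, 0.035, 0, 0, 0, 0], [0.072, 0.035, 0.035, 0, 0, 0, 0], [0.072, 0.035, 0.035, 0, 0, 0, 0], [0.072, 0.035, 0.035, 0, 0, 0, 0], [0.072, 0.035, 0.035, 0, 0, 0, 0]]' | python3 jog.py>/dev/null;  echo '[[0.072, 0.035, 0.035, 0.03, 0, 0, 0], [0.072, 0.035, 0.035, 0.03, 0, 0, 0], [0.072, 0.035, 0.035, 0.03, 0, 0, 0], [0.072, 0.033, 0.034, 0.03, 0, 0, 0], [0.072, 0, 0, 0, 0, 0, 0]]' | python3 jog.py
python3 - <<'E'
from h import *
print(rel([.555,.359,.021]))
E
```

```text
clock: 21.0
tcp_pos: [0.5502, 0.3383, 0.1945]
orientation: [0.38, 0.925, -0.003, -0.003]
wrist_force: [-1.9, -0.6, -0.4]
grip_width: 0.0718
grip_force: 0.0
[0.0106 0.0194 0.1734]
```

```bash
echo '[[0.072, 0.011, 0.019, 0.02, 0, 0, 0.005], [0.072, 0, 0, 0.045, 0, 0, 0], [0.072, 0, 0, 0.04, 0, 0, 0], [0.072, 0, 0, 0, 0, 0, 0]]' | python3 jog.py
python3 - <<'E'
from h import *
for t in tins(): print(t)
print(rel([.555,.3588,.021]))
E
```

```text
clock: 21.4
tcp_pos: [0.5566, 0.3522, 0.0895]
orientation: [0.385, 0.923, -0.005, -0.003]
wrist_force: [-0.6, -0.1, -0.7]
grip_width: 0.072
grip_force: 0.0
('green', array([0.5648, 0.349 , 0.045 ]), 306, array([0.5643, 0.3438, 0.064 ]))
('green', array([0.4561, 0.3642, 0.045 ]), 704, array([0.4565, 0.3636, 0.0477]))
('red', array([0.4717, 0.25  , 0.045 ]), 694, array([0.4724, 0.2504, 0.0464]))
[0.0071 0.0004 0.0748]
```

```bash
echo '[[0.072, 0.006, 0.000, 0.015, 0, 0, 0], [0.072, 0, 0, 0.03, 0, 0, 0], [0.072, 0, 0, 0.015, 0, 0, 0], [0.072, 0, 0, 0.012, 0, 0, 0], [0.072, 0, 0, 0, 0, 0, 0]]' | python3 jog.py; echo '[[0, 0, 0, 0, 0, 0, 0], [0, 0, 0, 0, 0, 0, 0], [0, 0, 0, 0, 0, 0, 0]]' | python3 jog.py; echo '[[0, 0, 0, -0.03, 0, 0, 0], [0, 0, 0, -0.05, 0, 0, 0], [0, 0, 0, -0.05, 0, 0, 0], [0, 0, 0, -0.05, 0, 0, 0], [0, 0, 0, -0.05, 0, 0, 0]]' | python3 jog.py
python3 - <<'E'
from h import *
print(rel([.5538,-.0862,.27]))
E
```

```text
clock: 22.0
tcp_pos: [0.5554, 0.3583, 0.0232]
orientation: [0.385, 0.923, -0.001, -0.0]
wrist_force: [-0.0, -0.0, -0.2]
grip_width: 0.0718
grip_force: 0.0
clock: 22.3
tcp_pos: [0.5564, 0.3588, 0.0252]
orientation: [0.385, 0.923, 0.001, 0.001]
wrist_force: [0.3, -0.4, 6.9]
grip_width: 0.0583
grip_force: 43.5
clock: 22.8
tcp_pos: [0.5555, 0.3583, 0.2567]
orientation: [0.385, 0.923, 0.0, 0.0]
wrist_force: [0.1, 0.5, -0.3]
grip_width: 0.0587
grip_force: 43.6
[-0.3149 -0.3137 -0.0135]
```

```bash
echo '[[0, -0.02, -0.02, -0.014, 0, 0, 0], [0, -0.035, -0.035, 0, 0, 0, 0], [0, -0.035, -0.035, 0, 0, 0, 0], [0, -0.035, -0.035, 0, 0, 0, 0], [0, -0.035, -0.035, 0, 0, 0, 0]]' | python3 jog.py >/dev/null; echo '[[0, -0.035, -0.035, 0, 0, 0, 0], [0, -0.035, -0.035, 0, 0, 0, 0], [0, -0.035, -0.035, 0, 0, 0, 0], [0, -0.03, -0.03, 0, 0, 0, 0], [0, -0.018, -0.018, 0, 0, 0, 0]]' | python3 jog.py>/dev/null; echo '[[0, -0.002, -0.001, 0, 0, 0, 0], [0, 0, 0, 0, 0, 0, 0]]' | python3 jog.py
python3 - <<'E'
from h import *
print(rel([.5538,-.0862,.219]))
E
```

```text
clock: 24.0
tcp_pos: [0.554, -0.0865, 0.2682]
orientation: [0.386, 0.923, 0.0, 0.0]
wrist_force: [0.6, 0.0, -0.5]
grip_width: 0.0586
grip_force: 43.6
[0.0004 0.     0.0492]
```

```bash
echo '[[0, 0, 0, 0.02, 0, 0, 0], [0, 0, 0, 0.015, 0, 0, 0], [0, 0, 0, 0.01, 0, 0, 0], [0, 0, 0, 0.003, 0, 0, 0], [0, 0, 0, 0, 0, 0, 0]]' | python3 jog.py && echo '[[0.075, 0, 0, 0, 0, 0, 0], [0.075, 0, 0, 0, 0, 0, 0], [0.075, 0, 0, -0.03, 0, 0, 0], [0.075, 0, 0, -0.03, 0, 0, 0], [0, 0, 0, 0, 0, 0, 0]]' | python3 jog.py >/dev/null; echo '[[0, 0, 0, 0, 0, 0, 0], [0, 0, 0, 0, 0, 0, 0], [0, 0, 0, 0, 0, 0, 0], [0, 0, 0, 0, 0, 0, 0]]' | python3 jog.py
python3 - <<'E'
from h import *
b=blobs(robot.snapshot("scene"),"green",30)
print([x for x in b if 240<x[0][0]<310], rel([.5536,-.086,.185]))
E
```

```text
clock: 24.5
tcp_pos: [0.554, -0.0861, 0.2198]
orientation: [0.385, 0.923, -0.0, -0.0]
wrist_force: [-0.6, -0.7, 0.1]
grip_width: 0.0584
grip_force: 43.8
clock: 25.4
tcp_pos: [0.5538, -0.0862, 0.2794]
orientation: [0.385, 0.923, -0.0, -0.0]
wrist_force: [-0.2, -0.4, 0.4]
grip_width: 0.0017
grip_force: 0.0
[(array([276.6, 236.5]), [262, 225, 30, 23, 535])] [0.0003 0.     0.0945]
```

```bash
echo '[[0, 0, 0, 0.015, 0, 0, 0], [0, 0, 0, 0.015, 0, 0, 0], [0, 0, 0, 0.015, 0, 0, 0], [0, 0, 0, 0.015, 0, 0, 0], [0, 0, 0, 0.015, 0, 0, 0]]' | python3 jog.py >/dev/null; echo '[[0, 0, 0, 0.01, 0, 0, 0], [0, 0, 0, 0.006, 0, 0, 0], [0, 0, 0, 0.0035, 0, 0, 0], [0, 0, 0, 0, 0, 0, 0], [0, 0, 0, 0, 0, 0, 0]]' | python3 jog.py; echo '[[0, 0, 0, 0, 0, 0, 0], [0, 0, 0, -0.02, 0, 0, 0], [0, 0, 0, -0.05, 0, 0, 0], [0, 0, 0, -0.05, 0, 0, 0], [0.072, 0, 0, 0, 0, 0, 0]]' | python3 jog.py;python3 - <<'E'
from h import *
for t in tins(): print(t)
b=blobs(robot.snapshot("scene"),"green",30)
print([x for x in b if 240<x[0][0]<310])
print(rel([.457,.3635,.26]))
E
```

```text
clock: 26.45
tcp_pos: [0.5541, -0.0863, 0.1847]
orientation: [0.385, 0.923, -0.0, 0.0]
wrist_force: [0.9, 1.3, 7.4]
grip_width: -0.0001
grip_force: 3.5
clock: 26.95
tcp_pos: [0.556, -0.087, 0.3102]
orientation: [0.385, 0.923, 0.001, 0.003]
wrist_force: [0.6, -0.2, -1.7]
grip_width: 0.0132
grip_force: 0.0
('green', array([0.4878, 0.3495, 0.045 ]), 718, array([0.4884, 0.3497, 0.0466]))
('red', array([0.4719, 0.2496, 0.045 ]), 679, array([0.4726, 0.2501, 0.0465]))
[(array([277.6, 251.1]), [263, 241, 30, 23, 423])]
[0.3874 0.2475 0.0444]
```

Tin three is latched. The last tin has been knocked over to (0.488, 0.350), so I'll go there.

```bash
echo '[[0.072, 0.037, 0.027, 0, 0, 0, 0], [0.072, 0.037, 0.027, 0, 0, 0, 0], [0.072, 0.037, 0.027, 0, 0, 0, 0], [0.072, 0.037, 0.027, 0, 0, 0, 0], [0.072, 0.037, 0.027, 0, 0, 0, 0]]' | python3 jog.py>/dev/null;  echo '[[0.072, 0.037, 0.027, 0.03, 0, 0, 0], [0.072, 0.037, 0.027, 0.03, 0, 0, 0], [0.072, 0.037, 0.027, 0.03, 0, 0, 0], [0.072, 0.037, 0.027, 0.03, 0, 0, 0], [0.072, 0, 0, 0, 0, 0, 0]]' | python3 jog.py
python3 - <<'E'
from h import *
print(rel([.488,.3497,.021]))
c=robot.get_calibration("wrist");b=blobs(robot.snapshot("wrist"),"green",200);print([(x[0],x[1],onz(c,x[0],.045)[0].round(4)) for x in b])
E
```

```text
clock: 28.1
tcp_pos: [0.4907, 0.3102, 0.1898]
orientation: [0.382, 0.924, -0.003, -0.002]
wrist_force: [-0.4, -0.5, -0.0]
grip_width: 0.0719
grip_force: 0.0
[0.0294 0.0274 0.1687]
[(array([361.7, 178.8]), [320, 136, 85, 86, 5771], array([0.4877, 0.3532, 0.045 ]))]
```

```bash
echo '[[0.072, 0.029, 0.028, 0.02, 0, 0, 0], [0.072, 0, 0, 0.045, 0, 0, 0], [0.072, 0, 0, 0.035, 0, 0, 0], [0.072, 0, 0, 0, 0, 0, 0]]' | python3 jog.py
python3 - <<'E'
from h import *
print(rel([.4885,.3503,.021]))
E
```

```text
clock: 28.55
tcp_pos: [0.4925, 0.3432, 0.0912]
orientation: [0.386, 0.923, -0.004, -0.002]
wrist_force: [0.3, -0.7, 0.6]
grip_width: 0.0718
grip_force: 0.0
[0.0078 0.0027 0.0702]
```

```bash
echo '[[0.072, 0.007, 0.0025, 0.015, 0, 0, 0], [0.072, 0, 0, 0.025, 0, 0, 0], [0.072, 0, 0, 0.018, 0, 0, 0], [0.072, 0, 0, 0.010, 0, 0, 0], [0.072, 0, 0, 0, 0, 0, 0]]' | python3 jog.py; echo '[[0, 0, 0, 0, 0, 0, 0], [0, 0, 0, 0, 0, 0, 0], [0, 0, 0, 0, 0, 0, 0]]' | python3 jog.py; echo '[[0, 0, 0, -0.03, 0, 0, 0], [0, 0, 0, -0.05, 0, 0, 0], [0, 0, 0, -0.05, 0, 0, 0], [0, 0, 0, -0.05, 0, 0, 0], [0, 0, 0, -0.05, 0, 0, 0]]' | python3 jog.py
python3 - <<'E'
from h import *
print(rel([.5538,-.0862,.27]))
E
```

```text
clock: 29.05
tcp_pos: [0.4913, 0.3527, 0.0277]
orientation: [0.385, 0.923, -0.0, -0.0]
wrist_force: [-0.1, -0.1, 0.3]
grip_width: 0.0718
grip_force: 0.0
clock: 29.35
tcp_pos: [0.492, 0.3531, 0.0294]
orientation: [0.385, 0.923, 0.001, 0.0]
wrist_force: [-2.5, -1.8, 7.8]
grip_width: 0.0581
grip_force: 42.9
clock: 29.85
tcp_pos: [0.4912, 0.3524, 0.2611]
orientation: [0.385, 0.923, 0.001, 0.0]
wrist_force: [0.5, 1.4, -0.5]
grip_width: 0.0581
grip_force: 43.5
[-0.356  -0.2638 -0.0093]
```

```bash
echo '[[0, -0.02, -0.015, -0.01, 0, 0, 0], [0, -0.04, -0.0296, 0, 0, 0, 0], [0, -0.04, -0.0296, 0, 0, 0, 0], [0, -0.04, -0.0296, 0, 0, 0, 0], [0, -0.04, -0.0296, 0, 0, 0, 0]]' | python3 jog.py >/dev/null; echo '[[0, -0.04, -0.0296, 0, 0, 0, 0], [0, -0.04, -0.0296, 0, 0, 0, 0], [0, -0.04, -0.0296, 0, 0, 0, 0], [0, -0.03, -0.022, 0, 0, 0, 0], [0, -0.02, -0.015, 0, 0, 0, 0]]' | python3 jog.py>/dev/null; echo '[[0, -0.006, -0.0045, 0, 0, 0, 0], [0, 0, 0, 0, 0, 0, 0]]' | python3 jog.py
python3 - <<'E'
from h import *
print(rel([.5538,-.0862,.2235]))
E
```

```text
clock: 31.05
tcp_pos: [0.5542, -0.0866, 0.2685]
orientation: [0.386, 0.923, 0.0, 0.0]
wrist_force: [-0.4, 0.2, -0.7]
grip_width: 0.0579
grip_force: 43.6
[0.0006 0.     0.045 ]
```

```bash
echo '[[0, 0, 0, 0.018, 0, 0, 0], [0, 0, 0, 0.013, 0, 0, 0], [0, 0, 0, 0.009, 0, 0, 0], [0, 0, 0, 0.004, 0, 0, 0], [0, 0, 0, 0, 0, 0, 0]]' | python3 jog.py && echo '[[0.075, 0, 0, 0, 0, 0, 0], [0.075, 0, 0, 0, 0, 0, 0], [0.075, 0, 0, -0.03, 0, 0, 0], [0.075, 0, 0, -0.025, 0, 0, 0], [0, 0, 0, 0, 0, 0, 0]]' | python3 jog.py >/dev/null; echo '[[0, 0, 0, 0, 0, 0, 0], [0, 0, 0, 0, 0, 0, 0], [0, 0, 0, 0, 0, 0, 0], [0, 0, 0, 0, 0, 0, 0]]' | python3 jog.py
python3 - <<'E'
from h import *
b=blobs(robot.snapshot("scene"),"green",30)
print([x for x in b if 240<x[0][0]<310], rel([.5536,-.086,.185]))
E
```

```text
clock: 31.55
tcp_pos: [0.5541, -0.0856, 0.2236]
orientation: [0.385, 0.923, -0.0, -0.0]
wrist_force: [-0.8, -0.6, -0.3]
grip_width: 0.058
grip_force: 43.8
clock: 32.45
tcp_pos: [0.554, -0.0858, 0.2784]
orientation: [0.385, 0.923, -0.0, -0.0]
wrist_force: [0.0, 0.3, -0.3]
grip_width: 0.0016
grip_force: 0.0
[(array([276.6, 236.5]), [262, 226, 30, 22, 531])] [ 0.0002 -0.0004  0.0935]
```

```bash
echo '[[0, 0, 0, 0.015, 0, 0, 0], [0, 0, 0, 0.015, 0, 0, 0], [0, 0, 0, 0.015, 0, 0, 0], [0, 0, 0, 0.015, 0, 0, 0], [0, 0, 0, 0.015, 0, 0, 0]]' | python3 jog.py >/dev/null; echo '[[0, 0, 0, 0.01, 0, 0, 0], [0, 0, 0, 0.005, 0, 0, 0], [0, 0, 0, 0.0035, 0, 0, 0], [0, 0, 0, 0, 0, 0, 0], [0, 0, 0, 0, 0, 0, 0]]' | python3 jog.py; echo '[[0, 0, 0, 0, 0, 0, 0], [0, 0, 0, -0.02, 0, 0, 0], [0, 0, 0, -0.05, 0, 0, 0], [0, 0, 0, -0.05, 0, 0, 0], [0.06, 0, 0, 0, 0, 0, 0]]' | python3 jog.py;python3 - <<'E'
from h import *
T=tins()
for t in T: print(t)
im=robot.snapshot("scene");b=blobs(im,"green",30)
print([x for x in b if 240<x[0][0]<310])
cv2.imwrite("pics/s4.png",cv2.resize(im[210:410,190:390],None,fx=3,fy=3)[:,:,::-1])
c=[robot.get_calibration(n) for n in("scene","top")]
tp=robot.snapshot("top"); cv2.imwrite("pics/t4.png",cv2.resize(tp[150:300,350:550],None,fx=4,fy=4)[:,:,::-1])
HUE["yellow"]=(22,36,120,60)
print([x for x in blobs(im,"yellow",15)],[x for x in blobs(tp,"yellow",10)])
E
```

```text
clock: 33.5
tcp_pos: [0.5541, -0.086, 0.1846]
orientation: [0.385, 0.923, -0.0, -0.0]
wrist_force: [-1.2, 0.8, 8.5]
grip_width: -0.0001
grip_force: 4.3
clock: 34.0
tcp_pos: [0.5561, -0.0866, 0.3101]
orientation: [0.385, 0.923, 0.001, 0.003]
wrist_force: [0.2, -0.5, -0.8]
grip_width: 0.0135
grip_force: 0.0
('red', array([0.4719, 0.2496, 0.045 ]), 680, array([0.4727, 0.25  , 0.0469]))
[(array([277.6, 251.1]), [263, 241, 30, 23, 424])]
[(array([149.4, 321.4]), [147, 318, 6, 9, 25]), (array([139.9, 329.9]), [135, 326, 11, 9, 60]), (array([235.5, 358.7]), [229, 353, 14, 13, 147])] [(array([492.3, 314.8]), [490, 311, 7, 8, 44]), (array([523.6, 315.6]), [521, 312, 6, 8, 44])]
```

View pics/s4.png

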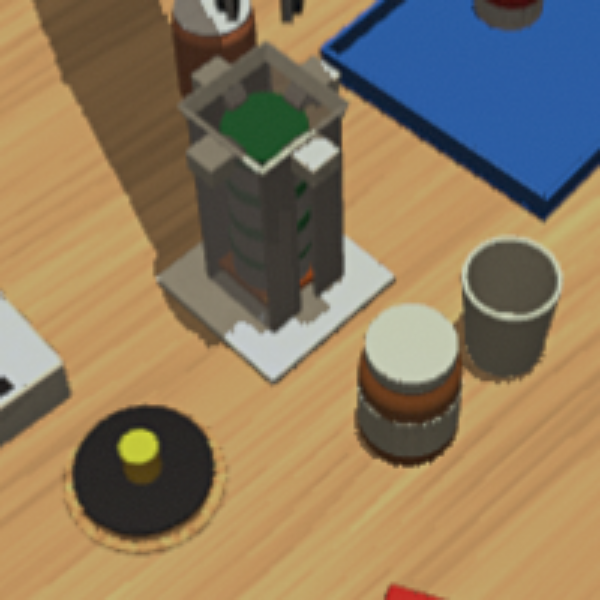

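View pics/t4.png

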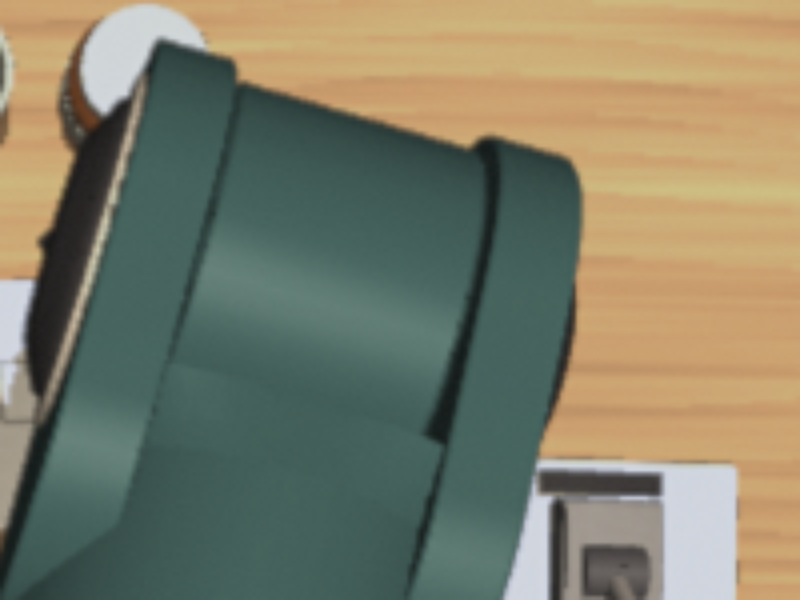

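Four lids are stacked below the catches with the plate near the bottom. The knob top is at (139,447) in the crop, and the cup and jar have not moved. In the top view the arm hides the mat.

```bash
python3 - <<'E'
from h import *
print(onz(robot.get_calibration("scene"),[(236.3,358.7)],.05), rel([.6157,-.2647,.25]))
E
echo '[[0.06, -0.037, -0.018, 0, 0, 0, 0], [0.06, -0.037, -0.018, 0, 0, 0, 0], [0.06, -0.037, -0.018, 0, 0, 0, 0], [0.06, -0.037, -0.018, 0.02, 0, 0, 0], [0.06, -0.022, -0.01, 0.04, 0, 0, 0]]' | python3 jog.py >/dev/null; echo '[[0.06, 0, 0, 0.05, 0, 0, 0], [0.06, 0, 0, 0.05, 0, 0, 0], [0.06, 0, 0, 0.03, 0, 0, 0], [0.06, 0, 0, 0, 0, 0, 0]]' | python3 jog.py
python3 - <<'E'
from h import *
print(rel([.6157,-.2647,.030]))
E
```

```text
[[ 0.61489348 -0.2618521   0.05      ]] [-0.171  -0.0819  0.0537]
clock: 35.1
tcp_pos: [0.6125, -0.2632, 0.1095]
orientation: [0.385, 0.923, -0.001, -0.004]
wrist_force: [0.6, 0.5, 0.5]
grip_width: 0.0601
grip_force: 0.0
[-0.0039  0.0016  0.0795]
```

```bash
echo '[[0.06, -0.004, 0.001, 0.02, 0, 0, 0], [0.06, 0, 0, 0.03, 0, 0, 0], [0.06, 0, 0, 0.02, 0, 0, 0], [0.06, 0, 0, 0.008, 0, 0, 0], [0.06, 0, 0, 0, 0, 0, 0]]' | python3 jog.py; echo '[[0, 0, 0, 0, 0, 0, 0], [0, 0, 0, 0, 0, 0, 0], [0, 0, 0, 0, 0, 0, 0], [0, 0, 0, 0, 0, 0, 0]]' | python3 jog.py 40
```

```text
clock: 35.6
tcp_pos: [0.619, -0.2667, 0.0374]
orientation: [0.385, 0.923, -0.0, -0.0]
wrist_force: [-0.0, 0.8, 0.3]
grip_width: 0.0601
grip_force: 0.0
clock: 36.0
tcp_pos: [0.6197, -0.2668, 0.0389]
orientation: [0.385, 0.923, 0.0, 0.001]
wrist_force: [-1.0, 0.4, 8.1]
grip_width: 0.0242
grip_force: 38.8
```

```bash
echo '[[0.06, 0, 0, 0, 0, 0, 0], [0.06, 0, 0, 0, 0, 0, 0], [0.06, 0.003, -0.001, 0.004, 0, 0, 0], [0.06, 0, 0, 0.005, 0, 0, 0], [0.06, 0, 0, 0, 0, 0, 0]]' | python3 jog.py; echo '[[0, 0, 0, 0, 0, 0, 0], [0, 0, 0, 0, 0, 0, 0], [0, 0, 0, 0, 0, 0, 0], [0, 0, 0, 0, 0, 0, 0]]' | python3 jog.py 40; echo '[[0, 0, 0, -0.02, 0, 0, 0], [0, 0, 0, -0.05, 0, 0, 0], [0, 0, 0, -0.05, 0, 0, 0], [0, 0, 0, -0.05, 0, 0, 0], [0, 0, 0, -0.05, 0, 0, 0]]' | python3 jog.py;echo '[[0, 0, 0, -0.05, 0, 0, 0], [0, 0, 0, -0.01, 0, 0, 0], [0, 0, 0, 0, 0, 0, 0]]' | python3 jog.py
python3 - <<'E'
from h import *
print(rel([.5537,-.086,.30]))
im=robot.snapshot("scene");cv2.imwrite("pics/s5.png",cv2.resize(im[190:390,140:340],None,fx=3,fy=3)[:,:,::-1])
E
```

```text
clock: 36.5
tcp_pos: [0.6157, -0.2647, 0.0274]
orientation: [0.385, 0.923, -0.0, -0.001]
wrist_force: [-0.2, 0.6, 0.9]
grip_width: 0.0599
grip_force: 0.0
clock: 36.9
tcp_pos: [0.6164, -0.2652, 0.0287]
orientation: [0.385, 0.923, -0.0, 0.0]
wrist_force: [-1.2, 0.4, 3.5]
grip_width: 0.0245
grip_force: 39.3
clock: 37.4
tcp_pos: [0.6158, -0.2649, 0.2504]
orientation: [0.385, 0.923, -0.0, -0.0]
wrist_force: [0.4, 0.2, -1.3]
grip_width: 0.0245
grip_force: 39.5
clock: 37.7
tcp_pos: [0.6166, -0.2653, 0.3099]
orientation: [0.385, 0.923, 0.0, 0.001]
wrist_force: [-0.4, 0.1, -2.7]
grip_width: 0.0245
grip_force: 39.6
[0.1717 0.0814 0.0096]
```

View pics/s5.png

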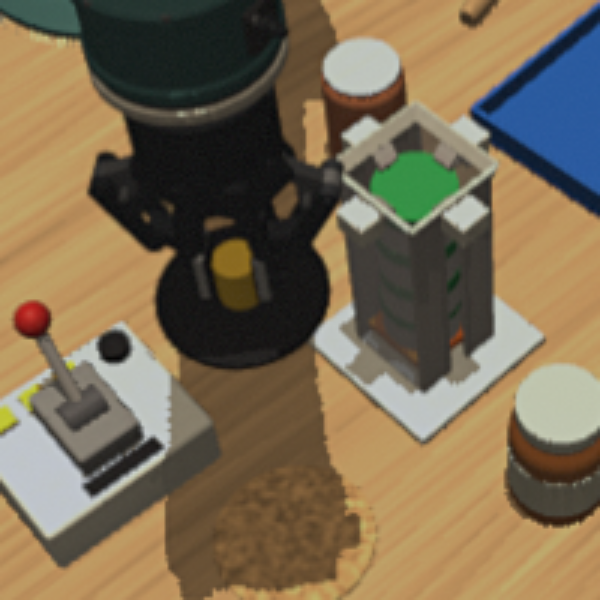

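The cap hangs level in the fingers and the mat is empty. Moving over the feeder now.

```bash
echo '[[0, 0.025, 0.012, 0, 0, 0, 0], [0, 0.037, 0.0175, 0, 0, 0, 0], [0, 0.037, 0.0175, 0, 0, 0, 0], [0, 0.037, 0.0175, 0, 0, 0, 0], [0, 0.025, 0.012, 0, 0, 0, 0]]' | python3 jog.py >/dev/null;echo '[[0, 0.012, 0.006, 0, 0, 0, 0], [0, 0, 0, 0, 0, 0, 0], [0, 0, 0, 0, 0, 0, 0]]' | python3 jog.py
python3 - <<'E'
from h import *
print(rel([.5535,-.0862,.228]))
E
```

```text
clock: 38.55
tcp_pos: [0.553, -0.0846, 0.3075]
orientation: [0.385, 0.923, -0.001, -0.0]
wrist_force: [-1.2, 0.4, -2.2]
grip_width: 0.0242
grip_force: 39.6
[-0.0015 -0.0007  0.0795]
```

```bash
echo '[[0, -0.001, -0.001, 0.03, 0, 0, 0], [0, 0, 0, 0.025, 0, 0, 0], [0, 0, 0, 0.012, 0, 0, 0], [0, 0, 0, 0.006, 0, 0, 0], [0, 0, 0, 0, 0, 0, 0]]' | python3 jog.py; echo '[[0, 0, 0, 0.003, 0, 0, 0], [0, 0, 0, 0.002, 0, 0, 0], [0, 0, 0, 0, 0, 0, 0]]' | python3 jog.py
```

```text
clock: 39.05
tcp_pos: [0.5532, -0.0861, 0.2351]
orientation: [0.386, 0.923, -0.0, -0.0]
wrist_force: [-0.1, 0.3, -1.2]
grip_width: 0.0244
grip_force: 39.6
clock: 39.35
tcp_pos: [0.5533, -0.0854, 0.2306]
orientation: [0.385, 0.923, 0.0, 0.0]
wrist_force: [-0.4, -0.2, -1.6]
grip_width: 0.0248
grip_force: 39.6
```

```bash
echo '[[0, 0, 0, 0.002, 0, 0, 0], [0, 0, 0, 0.0005, 0, 0, 0], [0, 0, 0, 0, 0, 0, 0]]' | python3 jog.py; echo '[[0, 0, 0, 0.001, 0, 0, 0], [0, 0, 0, 0, 0, 0, 0]]' | python3 jog.py
```

```text
clock: 39.65
tcp_pos: [0.5535, -0.0855, 0.2285]
orientation: [0.385, 0.923, 0.0, 0.0]
wrist_force: [-1.4, 0.8, 5.5]
grip_width: 0.0243
grip_force: 40.4
clock: 39.85
tcp_pos: [0.5539, -0.0856, 0.2284]
orientation: [0.385, 0.923, 0.001, 0.001]
wrist_force: [-3.9, 1.2, 17.7]
grip_width: 0.0243
grip_force: 41.5
```

Seated at the expected height. Releasing and clearing.

```bash
echo '[[0, 0, 0, -0.001, 0, 0, 0], [0.06, 0, 0, 0, 0, 0, 0], [0.06, 0, 0, -0.001, 0, 0, 0], [0.06, 0, 0, 0, 0, 0, 0]]' | python3 jog.py;  echo '[[0.06, 0, 0, -0.03, 0, 0, 0], [0.06, 0, 0, -0.04, 0, 0, 0], [0.0, 0, 0, -0.02, 0, 0, 0], [0, 0, 0, 0, 0, 0, 0]]' | python3 jog.py
python3 - <<'E'
from h import *
C={n:robot.get_calibration(n) for n in("scene","top")}
im={n:robot.snapshot(n) for n in C}
b={n:[x for x in blobs(im[n],"red",30)] for n in C}; print(b)
cv2.imwrite("pics/s6.png",cv2.resize(im["scene"][190:390,140:340],None,fx=3,fy=3)[:,:,::-1])
print(rel([.40,-.328,.30]))
E
```

```text
clock: 40.25
tcp_pos: [0.5532, -0.0854, 0.2289]
orientation: [0.385, 0.923, -0.0, 0.0]
wrist_force: [-0.4, 0.1, -0.7]
grip_width: 0.0601
grip_force: 0.0
clock: 40.65
tcp_pos: [0.5541, -0.0858, 0.3215]
orientation: [0.385, 0.923, 0.001, 0.002]
wrist_force: [0.1, 0.3, -0.2]
grip_width: 0.0319
grip_force: 0.0
{'scene': [(array([360. , 201.5]), [349, 193, 23, 17, 307]), (array([150. , 295.4]), [145, 291, 11, 10, 89]), (array([326.4, 424.1]), [310, 405, 33, 39, 857])], 'top': [(array([439.8, 115.6]), [421, 99, 39, 35, 786]), (array([209.1, 285.8]), [195, 272, 29, 29, 679]), (array([513.9, 315.3]), [508, 309, 13, 13, 131])]}
[-0.0648 -0.2795  0.0185]
```

View pics/s6.png

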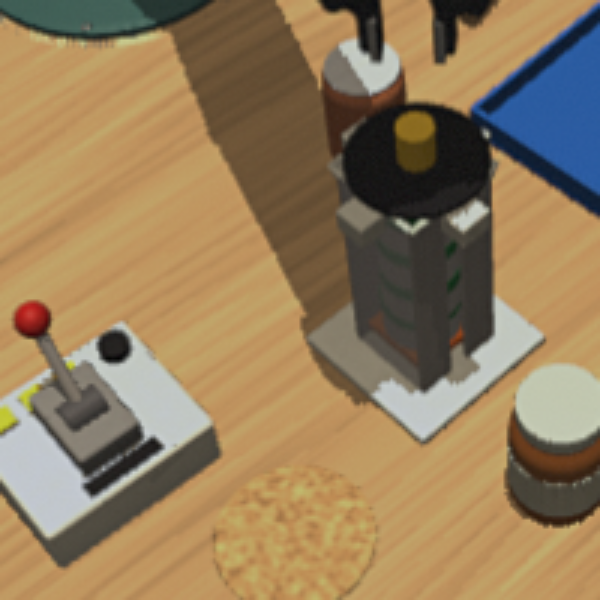

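The cap is seated level on the feeder. The ball hasn't moved, and it triangulates to (0.432, -0.328, 0.144).

```bash
echo '[[0, -0.0064, -0.0425, 0, 0, 0, 0], [0, -0.0064, -0.0425, 0, 0, 0, 0], [0, -0.0064, -0.0425, 0, 0, 0, 0], [0, -0.0064, -0.0425, 0, 0, 0, 0], [0, -0.0064, -0.0425, 0, 0, 0, 0]]' | python3 jog.py>/dev/null;echo '[[0, -0.0064, -0.0425, 0, 0, 0, 0], [0, -0.0064, -0.0425, 0, 0, 0, 0], [0, 0, 0, 0, 0, 0, 0.13], [0, 0, 0, 0, 0, 0, 0.13], [0, 0, 0, 0, 0, 0, 0.13]]' | python3 jog.py >/dev/null; echo '[[0, 0, 0, 0, 0, 0, 0.13], [0, 0, 0, 0, 0, 0, 0.13], [0, 0, 0, 0, 0, 0, 0.13], [0, 0, 0, 0, 0, 0, 0]]' | python3 jog.py
python3 - <<'E'
from h import *
print(Ro.from_quat(robot.sense()["orientation"]).as_matrix().round(2),rel([.375,-.328,.126]))
E
```

```text
clock: 42.15
tcp_pos: [0.3729, -0.3261, 0.3179]
orientation: [0.708, 0.706, -0.0, -0.001]
wrist_force: [0.1, 0.2, 0.6]
grip_width: -0.0001
grip_force: 0.0
[[ 0.  1. -0.]
 [ 1. -0.  0.]
 [ 0. -0. -1.]] [-0.0019  0.0024  0.1919]
```

```bash
echo '[[0, -0.002, 0, 0.05, 0, 0, 0], [0, 0, 0, 0.05, 0, 0, 0], [0, 0, 0, 0.05, 0, 0, 0], [0, 0, 0, 0.04, 0, 0, 0], [0, 0, 0, 0, 0, 0, 0]]' | python3 jog.py
python3 - <<'E'
from h import *
print(rel([.39,-.328,.126]))
E
```

```text
clock: 42.65
tcp_pos: [0.3705, -0.3269, 0.1247]
orientation: [0.706, 0.708, -0.002, -0.004]
wrist_force: [-0.3, 0.4, 0.7]
grip_width: -0.0
grip_force: 0.0
[-0.0011  0.0194 -0.0014]
```

```bash
echo '[[0, 0, 0.02, 0, 0, 0, 0], [0, 0, 0.02, 0, 0, 0, 0], [0, 0, 0.02, 0, 0, 0, 0], [0, 0, 0.02, 0, 0, 0, 0], [0, 0, 0.015, 0, 0, 0, 0]]' | python3 jog.py
python3 - <<'E'
from h import *
C={n:robot.get_calibration(n) for n in("scene","top")}
for n in C: print([x[0] for x in blobs(robot.snapshot(n),"red",15)], proj(C[n],[.51,-.328,.144]))
E
```

```text
clock: 43.15
tcp_pos: [0.4697, -0.3287, 0.1311]
orientation: [0.706, 0.708, 0.0, 0.001]
wrist_force: [-1.6, -0.2, -0.9]
grip_width: -0.0001
grip_force: 0.5
[array([360. , 201.4]), array([165.3, 312.7]), array([326.4, 424.2])] [[171.68296947 320.46485538]]
[array([439.8, 115.5]), array([209.1, 285.8])] [[513.3547802  272.19588679]]
```

```bash
echo '[[0, 0, 0.008, 0.003, 0, 0, 0], [0, 0, 0.006, 0, 0, 0, 0], [0, 0, 0, 0, 0, 0, 0]]' | python3 jog.py; echo '[[0, 0, 0.004, 0, 0, 0, 0], [0, 0, 0, 0, 0, 0, 0]]' | python3 jog.py;  echo '[[0, 0, 0.003, 0, 0, 0, 0], [0, 0, 0, 0, 0, 0, 0]]' | python3 jog.py
python3 - <<'E'
from h import *
print([x[0] for x in blobs(robot.snapshot("scene"),"red",15)])
E
```

```text
clock: 43.55
tcp_pos: [0.4815, -0.3287, 0.1261]
orientation: [0.707, 0.707, -0.0, -0.001]
wrist_force: [-3.4, 0.6, 2.0]
grip_width: -0.0
grip_force: 1.7
clock: 43.75
tcp_pos: [0.4825, -0.3288, 0.1258]
orientation: [0.708, 0.706, -0.001, -0.003]
wrist_force: [-24.5, 6.2, 14.7]
grip_width: -0.0002
grip_force: 12.7
clock: 43.95
tcp_pos: [0.483, -0.3289, 0.1256]
orientation: [0.708, 0.706, -0.002, -0.005]
wrist_force: [-41.7, 9.6, 25.8]
grip_width: -0.0
grip_force: 21.5
[array([360. , 201.4]), array([169.6, 319. ]), array([326.4, 424.2])]
```

The lever is against its stop (force rises sharply). Backing off, then checking everything.

```bash
echo '[[0, 0, -0.02, 0, 0, 0, 0], [0, 0, -0.04, 0, 0, 0, 0], [0, 0, -0.04, -0.02, 0, 0, 0], [0, 0, 0, -0.05, 0, 0, 0], [0, 0, 0, -0.05, 0, 0, 0]]' | python3 jog.py;echo '[[0, 0.03, -0.03, -0.04, 0, 0, 0], [0, 0, 0, 0, 0, 0, 0], [0, 0, 0, 0, 0, 0, 0], [0, 0, 0, 0, 0, 0, 0]]' | python3 jog.py
python3 - <<'E'
from h import *
C={n:robot.get_calibration(n) for n in("scene","top")}
im={n:robot.snapshot(n) for n in C}
b={n:[x[0] for x in blobs(im[n],"red",30)] for n in C}; print(b)
s=min(b["scene"],key=lambda p:np.hypot(*(p-[170,319]))); t=min(b["top"],key=lambda p:np.hypot(*(p-[513,272])))
print(tri(C["scene"],s,C["top"],t))
for x in tins(): print(x)
cv2.imwrite("pics/s7.png",im["scene"][:,:,::-1])
E
```

```text
clock: 44.5
tcp_pos: [0.3873, -0.3286, 0.2473]
orientation: [0.708, 0.706, -0.0, -0.001]
wrist_force: [2.8, 0.2, 1.3]
grip_width: 0.0001
grip_force: 0.0
clock: 44.9
tcp_pos: [0.3674, -0.3058, 0.2757]
orientation: [0.707, 0.707, -0.001, -0.0]
wrist_force: [0.1, -0.5, -0.6]
grip_width: 0.0004
grip_force: 0.0
{'scene': [array([360. , 201.4]), array([170.3, 319.4]), array([326.4, 424.1])], 'top': [array([439.9, 115.5]), array([514.7, 273.2]), array([209.1, 285.8])]}
[[ 0.50825128 -0.32935772  0.1472795 ]]
('red', array([0.4719, 0.2496, 0.045 ]), 676, array([0.4727, 0.25  , 0.0469]))
```

View pics/s7.png

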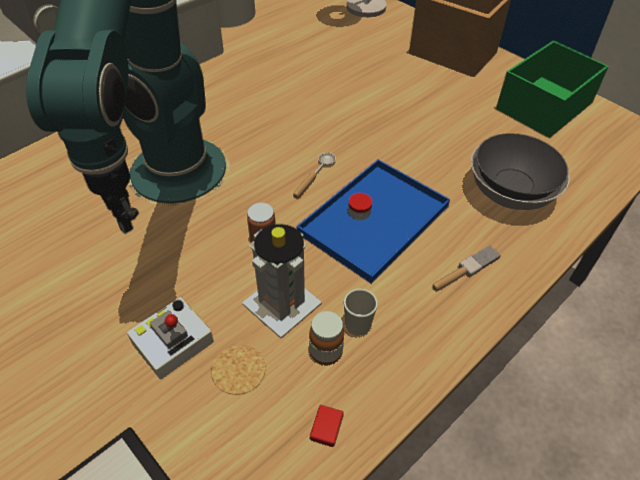

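The ball moved 76 mm, to (170,319). The cap is on at (278,238), only the red tin is left in the bin at (360,204), and the cup and jar are where they were. Handing in.

```bash
python3 -c "
from workcell import robot
print(robot.sign_off())"
```

```text
the job is handed in; nothing more can be done
None
```

The job is done and handed in at about 45 s: all four green tins are latched in the feeder, the cap is back on, the lever is thrown fully away from the robot, and the red tin, cup and jar were left where they stood.

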